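Hang up the magnifier and press the thimble case shut

TASK

Close up the thimble case after viewing: first take the magnifier headband off the case's front ledge and drape it astride the brass rail, letting go of it there. Then turn the glass fastener on the ajar lid clockwise, about a quarter turn, until its slot lines up with the slot in the front ledge, with the lid still ajar; only after that press the lid down flush with its frame against its spring, and finish while still holding it pressed shut. Leave the collectibles where they stand.

Things in the scene. Friction and masses are not known exactly. Their poses are not given: they have to be found in the camera images.
- headband_lamp (a point): Grip point of the magnifier headband: in its black lamp block, 24 x 24 mm, standing 32 mm above the crown of the band. This point is 19 mm above the crown, 13 mm below the block's top, 25 mm above the crown's underside, 120 mm above the feet; z up. Hung astride the rail (legs on either side, own x along the bar) it is about 31 mm above the bar's axis.
- rail_mid (a point): Middle of the brass rail, on the bar's axis, 130 mm above the shelf. The fixed bar is 12 mm thick and runs along own y, with upright posts 85 mm to either side of this point (small ball heads up to 141 mm high). Own z up.
- fastener_grip (a point): Grip point in the cut glass finger bar of the lid's fastener, on its turning axis, 25 mm above the lid. The bar is 44 mm long (own x), 12 mm thick (own y), spans 10 to 36 mm above the lid, over a brass disc 58 mm across with a dark slot along own x. Own z is the turning axis, at right angles to the lid: it leans with it (8 degrees, away from the ledge, when ajar).
- fastener (a joint): Turn of the fastener, rad. 0: its slot and bar are in line with the slot in the case's front ledge (they point straight at the ledge). Positive is anticlockwise from above; it starts at 1.0 to 1.5 and is turned clockwise to 0. Stops at -0.3 and 1.8, so it can be turned too far. Slight friction (0.04 N m); it stays where it is left.
- lid (a joint): Opening angle of the lid, rad: 0 is shut, flush with its frame; 0.14 is ajar, where its spring holds it. Pressing it shut at the fastener takes about 3 N at first and 7 N at the end, and it springs open when let go.
- lid_edge (a point): Middle of the lid's free edge, on its upper face. The lid (mahogany round a glass pane, 137 x 176 mm, 10 mm thick) is hinged along its far edge, 137 mm away towards own +x; hinge line along own y, 70 mm above the shelf, level with the frame's top. Own z at right angles to the lid. The fastener's axis is 32 mm from this edge. The edge is 19 mm above the frame when ajar, 0 when shut.
- headband: The headband: a rigid grey arch in its own y-z plane, 24 mm wide (own x), 112 mm across, 6 mm thick, legs 100 mm apart inside, with a black pad 34 (own x) x 12 x 16 mm at each foot. About 90 g. It starts standing on its two feet on the case's front ledge, arch along the ledge. Origin between the feet, at their underside.
- rail: The rail with its base, 60 x 200 mm, 12 mm high; origin at the underside of the base.
- case: The fixed thimble case, mahogany, 220 x 220 mm, 70 mm high; origin under its centre, own +x towards the hinge side. Along its front (-x, facing the robot) runs the fixed ledge, 58 mm deep, 70 mm above the shelf, with a dark slot 36 mm long let into the middle of its top in a brass plate; behind it lies the lid.
- porcelain_thimble: Collectible: porcelain thimble, 22 mm across, 25 mm high; origin under its centre. Leave alone.
- brass_thimble: Collectible: brass thimble, 22 mm across, 25 mm high, standing near the rail, about 100 mm beyond it; origin under its centre. Leave alone.
- onyx_egg: Collectible: onyx egg in a small brass cup, 37 mm across, 54 mm high; origin under its centre. Leave alone.
- spoon_rest: Collectible: silver salt spoon on its rest, 50 x 100 mm, 25 mm high; origin under its centre. Leave alone.
- crystal_bird: Collectible: frosted crystal bird, 70 mm long, 54 mm high; origin under its foot. Leave alone.
- trinket_dish: Collectible: small white dish, 70 mm across, 28 mm high; origin under its centre. Leave alone.
Things that resemble listed ones, but are neither listed nor needed, are in the scene too. There is more than one size of the headband; the one meant has the size given above.

How it is judged:
By the outcome, as a careful person would: the job done as asked, in the order asked, and still so for the second after the job is handed in, while the arm keeps its last pose, push and grip.
It also fails if it takes over 61 s, if anything falls off the work surface, if the arm or the gripper's body presses on something with over 40 N, if the wrist force passes 120 N, or if a joint passes its speed limit or range.

ROBOT

A 6-joint arm with a two-finger parallel gripper is mounted at the origin on the work surface. World frame = base frame: x ahead of the robot, y to its left, z up, the work surface at z = 0. Lengths are in m, angles in rad, forces in N, time in s.
With the tool pointing down it reaches from about 0.35 to 0.975 m from the base axis. Payload 4.9 kg.
Tool frame: the origin (TCP) lies on the centre line of the jaws, within the pads' length; the fingertips stand 8 mm ahead of it and the grasp point (between the pads) lies 11 mm behind it; z points along the fingers, y is the direction in which the jaws open and shut (so a half turn about z gives the same grasp; the last joint's range is limited). The gripper opens to 85 mm and grips with 20 to 120 N. Pads are 22 mm wide; open, the fingers measure 114 mm over their backs; the gripper's body (76 mm by 85 mm) begins 54 mm behind the grasp point. The pads swing forward as they close: fully open they stand 13 mm farther back than shut.
Start: joints at [1.041, 0.053, 1.613, -0, 1.476, -0.119], TCP at [0.25, 0.573, 0.239] pointing down, gripper open.
Joint ranges: [-3.01, 3.01], [-1.01, 2.22], [0.06, 2.58], [-1.02, 4.17], [0.09, 2.62], [-3.14, 3.14]. Speed limits (rad/s): [2.57, 2.57, 3.14, 3.14, 3.14, 3.14].

INTERFACE

Orientations are given as a unit quaternion [w, x, y, z].
In Python, from bench import r gives the robot as it stands. The module is installed in compiled form; this text tells all that it offers.
- The arm moves only by the tool apply_moves, never from a script. Its argument "rows" is a list of rows, each a list of 2 entries, a list of its own where there are three numbers: the shift along the world's x, y, z normalised to -1 to 1, where 1 is 300 mm, then the turn about the world's z normalised to -1 to 1, where 1 is 180 degrees. In form: [[[dx, dy, dz], twist], ...]. A call has exactly 5 rows; each row is the pose to reach, as a shift and turn from the pose measured when the call began, turning the shorter way round; what a row does not reach only later rows make up. A row lasts 1/8 s, in which the tool goes at most 62.5 mm and 10.7 degrees, less where a joint would pass 70% of its speed; a pose out of reach is approached as far as the arm can. A call with a number of a shift or a turn outside -1 to 1 is refused whole. A call with a gripper value outside its range is refused whole. "hand" is the closure, from 0 (fully open) to 1 (shut), set as the call begins (left out, the last holds). The fingers move at their own pace and stop on an object; "squeeze" is the grip in N (left out, the last holds). Time passes only in rows, so rows that repeat a pose let the fingers close, or fill a call up. It gives the time, the measured TCP pose, the force and the opening at its end, in the units of the state.
- r.sense(): the state, without advancing time (a new reading comes with each control period).
- r.get_image(name): name is "scene" or "top" or "wrist"; returns a dict with "img" (420x560x3 uint8, blue, green, red), "z_map" (420x560 float32, m along the optical axis (not along the pixel's ray), 0 where there is no reading), "fovy" (degrees; the focal length in pixels is half the picture's height over the tangent of half this angle, whatever the lens; pixels are square), "cx", "cy" (the principal point, pixels), "k1" (the pictures are not rectified: a ray, as slopes to the right and down, at radius r is drawn at 1 + k1 r^2 times it, then the intrinsics apply), "cam_to_world" (4x4, takes a point from camera to world coordinates). Camera axes: x right, y down, z forward; pixel columns grow to the right and rows downward; lengths in m; the calibration is good to about 2 mm. A picture is of the moment at which its call begins.
- r.hand_in(): hands the job in, once; it reports no verdict.
Trained networks look in the newest picture that a camera, given by its name, has taken for a name from the list of things; names that differ only in an ending like _2 or _b are one class to them, and where a whole thing is asked for, a point or a joint stands for the part that bears it (a point fixed in the world has none). Each returns a list of dicts, best first, with "confidence" (0 to 1); they miss things now and then, are a little off and sometimes report something else, mostly with a low value. They report only what shows in the picture. A call takes as long as a camera call. They do not tell look-alikes from the thing itself.
- r.trace(name, camera): "mask" (420x560 bool, what is visible of it).
- r.place_of(name, camera): "location" ([x, y, z] in m, in the coordinates of the camera as it stood for that picture, good to about 4 mm: a listed point, or the origin of a listed thing).
The state is a dict: "t": time; "joint_pos": joint angles; "joint_vel": joint speeds; "joint_torque": joint torques, N m; "ee_pos": TCP position; "tcp_rot": TCP orientation; "wrist_force": force on the tool from outside, world axes, zero at the start; "wrist_torque": the same for the moment, N m; "gripper_width": opening from 0.0 (shut) to 1.0 (fully open).
Only numpy, scipy, OpenCV 4.12 (cv2) and the standard library are available. Lean on these libraries where they do the work, as an engineer would, in place of code of your own. Each camera call takes 0.05 s, during which the arm holds its last target. There are 200 camera calls.

## Working session

There is one attempt and no reset: what is moved stays moved. The work goes in short steps, Python scripts to look and compute and a tool call to move; the robot and the scene stay as the last step left them, time stands still between calls to the robot, and variables do not carry over. Pictures are saved under pics/ and viewed, about 8 in all and at most 12, crops included, and the job is handed in when it is done.

Besides the shell and the picture viewer there is one more tool, called after "Request:" as name([rows], argument=value, ...), one row to a line, values as JSON. apply_moves: Moves the arm, as the interface text tells. Scaled input: -1 to 1 covers 300 mm each way for a shift and 180 degrees each way for a turn. Its arguments: {"type":"object","properties":{"rows":{"type":"array","items":{"type":"array"}},"hand":{"type":"number"},"squeeze":{"type":"number"}},"required":["rows"]}

```bash
mkdir -p pics
cat > h.py <<'E'
import numpy as np, cv2
from bench import r
def w(im,p): 
    return (im["cam_to_world"]@np.r_[p,1])[:3]
def pix(im,P):
    T=np.linalg.inv(im["cam_to_world"]); c=(T@np.r_[P,1])[:3]
    f=210/np.tan(np.radians(im["fovy"]/2)); s=c[:2]/c[2]; s=s*(1+im["k1"]*(s@s))
    return f*s+[im["cx"],im["cy"]]
def cloud(im):
    f=210/np.tan(np.radians(im["fovy"]/2)); K=np.array([[f,0,im["cx"]],[0,f,im["cy"]],[0,0,1]])
    v,u=np.mgrid[0:420,0:560]
    n=cv2.undistortPoints(np.stack([u,v],-1).reshape(-1,1,2).astype(float),K,np.array([im["k1"],0,0,0.])).reshape(420,560,2)
    z=im["z_map"]; P=np.dstack([n*z[...,None],z])
    T=im["cam_to_world"]; P=P@T[:3,:3].T+T[:3,3]; P[z==0]=np.nan
    return P
E
python3 - <<'E'
from h import *
s=r.sense(); print(s["t"],s["ee_pos"],s["tcp_rot"],s["wrist_force"])
for c in ["scene","top"]:
    im=r.get_image(c); cv2.imwrite(f"pics/{c}0.png",im["img"])
    for n in ["headband_lamp","rail_mid","fastener_grip","lid_edge","headband","rail","case","porcelain_thimble","brass_thimble","onyx_egg","spoon_rest","crystal_bird","trinket_dish"]:
        for d in r.place_of(n,c)[:4]:
            if d["confidence"]>.25: P=w(im,d["location"]); print(c,n,round(d["confidence"],2),P.round(3),pix(im,P).round())
E
```

```text
0.0 [0.24928046 0.57247569 0.23805299] [-3.35495644e-04  2.03964849e-01  9.78977666e-01 -9.78795225e-04] [-0.01384387  0.05398768 -0.53380355]
scene headband_lamp 0.98 [ 0.366 -0.073  0.087] [209. 208.]
scene headband_lamp 0.69 [ 0.494 -0.193  0.189] [174. 243.]
scene rail_mid 0.96 [0.481 0.196 0.131] [343. 183.]
scene fastener_grip 0.67 [ 0.573 -0.222 -0.001] [190. 333.]
scene lid_edge 0.76 [ 0.519 -0.214  0.092] [176. 287.]
scene headband 0.56 [ 0.367 -0.074 -0.002] [213. 233.]
scene rail 0.98 [0.481 0.195 0.001] [336. 221.]
scene rail 0.65 [ 0.496 -0.188  0.193] [176. 241.]
scene case 0.91 [ 0.574 -0.22  -0.   ] [192. 333.]
scene porcelain_thimble 0.54 [ 0.468 -0.004  0.001] [260. 251.]
scene brass_thimble 0.42 [0.582 0.216 0.002] [370. 247.]
scene brass_thimble 0.32 [0.329 0.216 0.   ] [309. 178.]
scene onyx_egg 0.56 [ 0.548 -0.012 -0.   ] [275. 279.]
scene spoon_rest 0.7 [ 0.303 -0.223 -0.003] [142. 240.]
scene crystal_bird 0.76 [ 0.708 -0.002  0.006] [321. 335.]
scene trinket_dish 0.58 [0.327 0.219 0.001] [309. 177.]
scene trinket_dish 0.35 [0.477 0.201 0.001] [337. 219.]
top h
[... 331 characters left out ...]
lid_edge 0.77 [ 0.522 -0.216  0.09 ] [364. 197.]
top headband 0.83 [ 0.494 -0.197  0.068] [355. 210.]
top headband 0.67 [ 0.362 -0.081 -0.   ] [308. 265.]
top headband 0.32 [ 0.704 -0.009  0.001] [279. 138.]
top rail 0.69 [ 0.482  0.192 -0.003] [203. 220.]
top case 0.75 [ 0.577 -0.228 -0.003] [361. 183.]
top porcelain_thimble 0.44 [ 0.464 -0.015 -0.002] [282. 226.]
top brass_thimble 0.55 [ 0.577  0.209 -0.001] [198. 185.]
top onyx_egg 0.64 [ 0.549 -0.014 -0.004] [281. 195.]
top spoon_rest 0.71 [ 0.305 -0.23  -0.   ] [367. 287.]
top crystal_bird 0.7 [ 0.702 -0.009  0.   ] [279. 138.]
top crystal_bird 0.32 [ 0.327  0.216 -0.001] [193. 280.]
top trinket_dish 0.64 [0.327 0.219 0.002] [192. 280.]
```

View pics/top0.png

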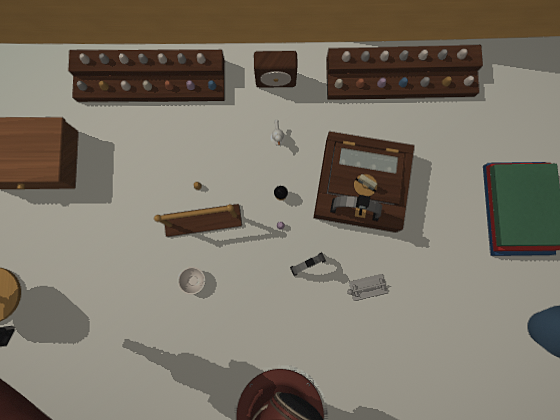

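View pics/scene0.png

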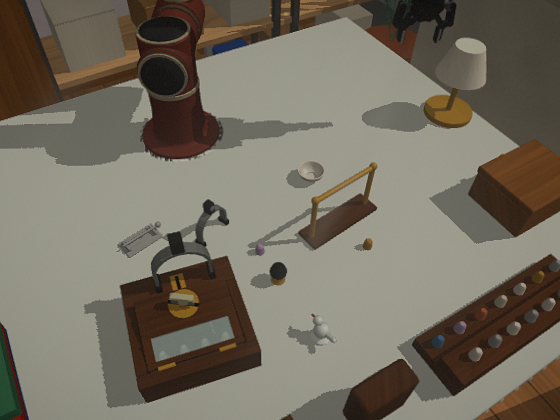

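Run:
```python
from h import *
def line(P):
    c=P.mean(0); d=np.linalg.svd(P-c,full_matrices=False)[2][0]; return c.round(4),d.round(3),np.degrees(np.arctan2(d[1],d[0])).round(1)
ims=[]
for c in ["top","scene"]:
    im=r.get_image(c); P=cloud(im); z=P[...,2]
    near=lambda x,y,R:(np.hypot(P[...,0]-x,P[...,1]-y)<R)
    m=near(.481,.195,.12)&(z>.12)&(z<.15); print(c,"rail",line(P[m]),m.sum(), np.ptp(P[m],0))
    m=near(.575,-.222,.19)&(z>.055)&(z<.1); q=cv2.minAreaRect(P[m][:,:2].astype(np.float32)); print("case",q)
    m=near(.494,-.195,.09)&(z>.11)&(z<.187); print("arch",line(P[m][:,:2]),m.sum(),np.ptp(P[m],0))
    m=near(.494,-.195,.03)&(z>.195)&(z<.215); print("lamp",P[m].mean(0),P[m].max(0),P[m].min(0))
    uv=(pix(im,[.5,-.2,.12])).astype(int); u,v=np.clip(uv,[60,60],[500,360])
    ims.append(cv2.resize(im["img"][v-60:v+60,u-60:u+60],(400,400),interpolation=cv2.INTER_CUBIC))
cv2.imwrite("pics/crop1.png",np.hstack(ims))
```

```text
top rail (array([0.4804, 0.1941, 0.134 ]), array([-0.129,  0.992, -0.001]), np.float64(97.4)) 425 [0.03605784 0.18514426 0.01811071]
case ((0.5718367695808411, -0.22493845224380493), (0.22160938382148743, 0.22389541566371918), 79.4984359741211)
arch (array([ 0.5061, -0.1935]), array([-0.288,  0.958]), np.float64(106.8)) 513 [0.10096553 0.10944013 0.07542758]
lamp [ 0.49195867 -0.19279184  0.20273011] [ 0.50529596 -0.18054155  0.20796782] [ 0.47746947 -0.20550503  0.19508331]
scene rail (array([0.4863, 0.1918, 0.1352]), array([ 0.131, -0.991, -0.001]), np.float64(-82.5)) 456 [0.03914329 0.18407823 0.02370867]
case ((0.5735949277877808, -0.22087538242340088), (0.22053055465221405, 0.22390970587730408), 79.43486785888672)
arch (array([ 0.5117, -0.1972]), array([ 0.232, -0.973]), np.float64(-76.6)) 935 [0.10301723 0.11413933 0.07679876]
lamp [ 0.49816505 -0.1906141   0.20379075] [ 0.50983327 -0.176132    0.20727255] [ 0.48259196 -0.20289565  0.19585457]
```

View pics/crop1.png

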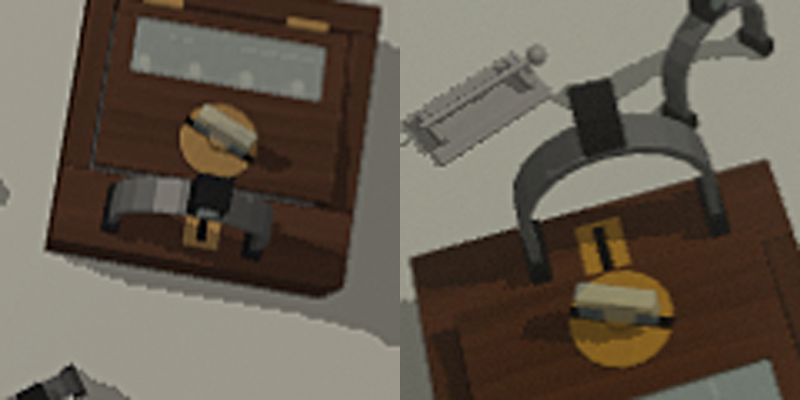

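Request:
apply_moves([
  [[0,0,0.2],0],
  [[0,-0.2,0.4],0],
  [[0,-0.4,0.4],0],
  [[0,-0.6,0.4],0],
  [[0,-0.8,0.4],0],
], hand=0)

```text
t: 2.12
ee_pos: [0.2493, 0.341, 0.36]
tcp_rot: [0.001, 0.204, 0.979, 0.001]
wrist_force: [0.8, -0.9, -0.1]
gripper_width: 1.0
```

The scene has two candidate headbands. One stands on the case ledge (top 364,202; scene 176,241) with its lamp at z≈0.19, which matches 70+120 mm. The other lies on the shelf (top 310,262; scene 209,208), is smaller, and sits at z≈0.09. I choose the one on the ledge, and the crop confirms it: lamp block at (212,195) in the left half and (597,115) in the right.

Request:
apply_moves([
  [[0.12,-0.15,0],0.03],
  [[0.24,-0.3,0],0.072],
  [[0.36,-0.45,0],0.072],
  [[0.48,-0.6,0],0.072],
  [[0.6,-0.75,0],0.072],
])

```text
t: 2.75
ee_pos: [0.4302, 0.1143, 0.3603]
tcp_rot: [0.001, 0.092, 0.996, 0.001]
wrist_force: [0.8, 1.0, -0.6]
gripper_width: 0.999
```

Request:
apply_moves([
  [[0.04,-0.2,0],0],
  [[0.08,-0.4,0],0],
  [[0.12,-0.6,0],0],
  [[0.16,-0.8,0],0],
  [[0.2,-1,0],0],
])

```text
t: 3.38
ee_pos: [0.4902, -0.1879, 0.3607]
tcp_rot: [0.002, 0.092, 0.996, 0.001]
wrist_force: [1.1, 0.2, 1.2]
gripper_width: 1.001
```

Run:
```python
from h import *
s=r.sense(); print(s["t"],s["ee_pos"],s["tcp_rot"])
im=r.get_image("wrist"); cv2.imwrite("pics/w1.png",im["img"])
for n in ["headband_lamp","fastener_grip","lid_edge","headband","case"]:
    for d in r.place_of(n,"wrist")[:2]:
        P=w(im,d["location"]); print(n,round(d["confidence"],2),P.round(4),pix(im,P).round())
P=cloud(im);z=P[...,2]
m=(np.hypot(P[...,0]-.494,P[...,1]+.194)<.03)&(z>.196)&(z<.215); print(m.sum(),P[m].mean(0),P[m].max(0),P[m].min(0),cv2.minAreaRect(P[m][:,:2].astype(np.float32)))
c,s_=np.cos(-.183),np.sin(-.183)
m=(np.hypot(P[...,0]-.494,P[...,1]+.194)<.075)&(z>.13)&(z<.188); Q=P[m][:,:2]; print(m.sum(),cv2.minAreaRect(Q.astype(np.float32)))
```

```text
3.375 [ 0.49022182 -0.18787964  0.36065808] [1.67254904e-03 9.21560904e-02 9.95742850e-01 7.96323276e-04]
headband_lamp 0.91 [ 0.3666 -0.0766  0.094 ] [356.  46.]
headband_lamp 0.75 [ 0.4959 -0.1914  0.1895] [273. 200.]
fastener_grip 0.82 [ 0.5584 -0.2234  0.1043] [257. 239.]
lid_edge 0.69 [ 0.5244 -0.2142  0.0885] [259. 207.]
lid_edge 0.41 [ 0.3072 -0.2307 -0.0035] [218.  36.]
headband 0.97 [ 0.4981 -0.1922  0.0666] [273. 180.]
headband 0.96 [ 0.3613 -0.0792  0.003 ] [338.  56.]
case 0.93 [ 0.5705 -0.2259 -0.0049] [260. 222.]
case 0.23 [ 0.4983 -0.1883  0.0659] [276. 179.]
805 [ 0.4925896  -0.19178556  0.20300823] [ 0.50772036 -0.17854507  0.20557447] [ 0.47931017 -0.20565824  0.19600416] ((0.49307119846343994, -0.19172066450119019), (0.023440590128302574, 0.027102835476398468), 78.73758697509766)
1923 ((0.49273958802223206, -0.19210782647132874), (0.10802824050188065, 0.027388665825128555), 77.78874969482422)
```

View pics/w1.png

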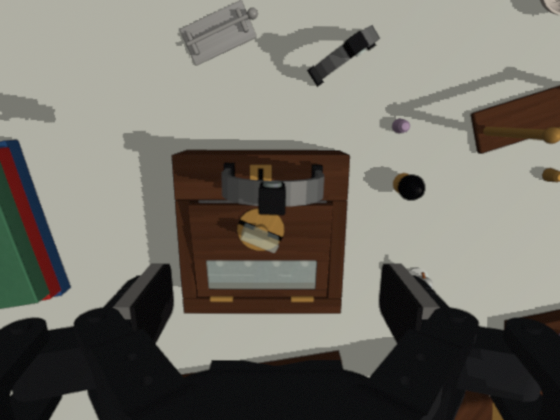

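The wrist view is aligned with the case. It shows the lamp at (271,197), the fastener at (261,232) and the ledge slot at (261,172). I go down to grasp.

Request:
apply_moves([
  [[0.01,-0.014,-0.15],-0.005],
  [[0.01,-0.014,-0.3],-0.005],
  [[0.01,-0.014,-0.45],-0.005],
  [[0.01,-0.014,-0.53],-0.005],
  [[0.01,-0.014,-0.593],-0.005],
])

```text
t: 4.3
ee_pos: [0.4931, -0.1877, 0.1817]
tcp_rot: [0.001, 0.098, 0.995, 0.001]
wrist_force: [0.3, -0.0, -0.1]
gripper_width: 1.0
```

Request:
apply_moves([
  [[0,0,0],0],
  [[0,0,0],0],
  [[0,0,0],0],
  [[0,0,0],0],
  [[0,0,0],0],
], hand=1, squeeze=40)

```text
t: 4.92
ee_pos: [0.4935, -0.188, 0.1826]
tcp_rot: [0.002, 0.098, 0.995, 0.001]
wrist_force: [0.1, 0.4, 2.6]
gripper_width: 0.273
```

Request:
apply_moves([
  [[0,0,0],0],
  [[0,0,0],0],
  [[0,0,0],0],
  [[0,0,0.02],0],
  [[0,0,0.04],0],
])

```text
t: 5.55
ee_pos: [0.4934, -0.188, 0.1947]
tcp_rot: [0.002, 0.098, 0.995, 0.001]
wrist_force: [0.4, -0.6, -0.9]
gripper_width: 0.276
```

Request:
apply_moves([
  [[0,0,0.12],0],
  [[0,0,0.25],0],
  [[0,0,0.4],0],
  [[0,0.1,0.52],-0.05],
  [[0,0.25,0.55],-0.1],
])

```text
t: 6.18
ee_pos: [0.4942, -0.1131, 0.3639]
tcp_rot: [0.005, 0.256, 0.967, 0.0]
wrist_force: [-0.0, -0.3, -1.1]
gripper_width: 0.274
```

Request:
apply_moves([
  [[0,0.19,0],-0.05],
  [[0,0.38,0],-0.1],
  [[0,0.56,0],-0.15],
  [[-0.01,0.75,0],-0.2],
  [[-0.02,0.94,0],-0.25],
])

```text
t: 6.8
ee_pos: [0.4877, 0.1707, 0.3643]
tcp_rot: [0.005, 0.609, 0.793, -0.001]
wrist_force: [1.3, -0.3, -0.3]
gripper_width: 0.272
```

Run:
```python
from h import *
from scipy.spatial.transform import Rotation as R
s=r.sense(); q=s["tcp_rot"]; y=R.from_quat(np.r_[q[1:],q[0]]).as_matrix()[:,1]
print(s["t"],s["ee_pos"],np.degrees(np.arctan2(y[1],y[0])),s["wrist_force"],s["gripper_width"])
def line(P):
    c=P.mean(0); d=np.linalg.svd(P-c,full_matrices=False)[2][0]; return c.round(4),np.degrees(np.arctan2(d[1],d[0])).round(1)
for c in ["wrist","top"]:
    im=r.get_image(c); cv2.imwrite(f"pics/{c}2.png",im["img"])
    for n in ["rail_mid","headband_lamp","rail"]:
        for d in r.place_of(n,c)[:2]: print(c,n,round(d["confidence"],2),w(im,d["location"]).round(4))
    P=cloud(im);z=P[...,2]
    m=(np.hypot(P[...,0]-.482,P[...,1]-.195)<.12)&(z>.122)&(z<.138); print(line(P[m]),m.sum(),cv2.minAreaRect(P[m][:,:2].astype(np.float32)))
```

```text
6.8 [0.48771781 0.17070325 0.3643461 ] 14.98565857748714 [ 1.32655662 -0.25018437 -0.3361855 ] 0.2724676593231337
wrist rail_mid 0.84 [0.4813 0.1958 0.1266]
wrist headband_lamp 0.71 [0.4864 0.1697 0.3707]
wrist rail 0.8 [ 4.843e-01  1.982e-01 -4.000e-04]
(array([0.4811, 0.2017, 0.1341]), np.float64(-82.5)) 1943 ((0.48202523589134216, 0.19711969792842865), (0.01727583445608616, 0.18533988296985626), 7.548912048339844)
top rail_mid 0.95 [0.4829 0.1967 0.1244]
top headband_lamp 0.72 [ 0.3634 -0.0817  0.0932]
top rail 0.87 [ 0.4839  0.1918 -0.003 ]
(array([0.4811, 0.1879, 0.1337]), np.float64(97.5)) 246 ((0.4807862937450409, 0.19302888214588165), (0.015205614268779755, 0.18577511608600616), 7.011208534240723)
```

Request:
apply_moves([
  [[-0.016,0.08,0],-0.043],
  [[-0.016,0.086,0],-0.043],
  [[-0.016,0.086,-0.1],-0.043],
  [[-0.016,0.086,-0.2],-0.043],
  [[-0.016,0.086,-0.3],-0.043],
])

```text
t: 7.82
ee_pos: [0.484, 0.1922, 0.2732]
tcp_rot: [0.005, 0.659, 0.752, -0.002]
wrist_force: [0.3, 0.0, -0.8]
gripper_width: 0.271
```

Request:
apply_moves([
  [[0,0,-0.1],0],
  [[0,0,-0.2],0],
  [[0,0,-0.3],0],
  [[0,0,-0.37],0],
  [[0,0,-0.37],0],
])

```text
t: 8.45
ee_pos: [0.4828, 0.1907, 0.16]
tcp_rot: [0.004, 0.659, 0.752, -0.004]
wrist_force: [-0.3, -0.6, -1.4]
gripper_width: 0.271
```

Request:
apply_moves([
  [[0,0,-0.007],0],
  [[0,0,-0.013],0],
  [[0,0,-0.018],0],
  [[0,0,-0.022],0],
  [[0,0,-0.022],0],
])

```text
t: 9.07
ee_pos: [0.4829, 0.1908, 0.1535]
tcp_rot: [0.004, 0.659, 0.752, -0.004]
wrist_force: [0.9, -0.1, -0.2]
gripper_width: 0.272
```

Run:
```python
from h import *
s=r.sense(); print(s["ee_pos"],s["wrist_force"],s["wrist_torque"])
im=r.get_image("scene"); u,v=(pix(im,[.482,.195,.12])).astype(int)
cv2.imwrite("pics/s3.png",cv2.resize(im["img"][v-70:v+70,u-80:u+80],(640,560),interpolation=cv2.INTER_CUBIC))
```

```text
[0.48286616 0.1907904  0.1535171 ] [ 0.89395744 -0.12036311 -0.24019206] [ 4.65178045e-02 -8.08323812e-05 -1.15509751e-02]
```

View pics/s3.png

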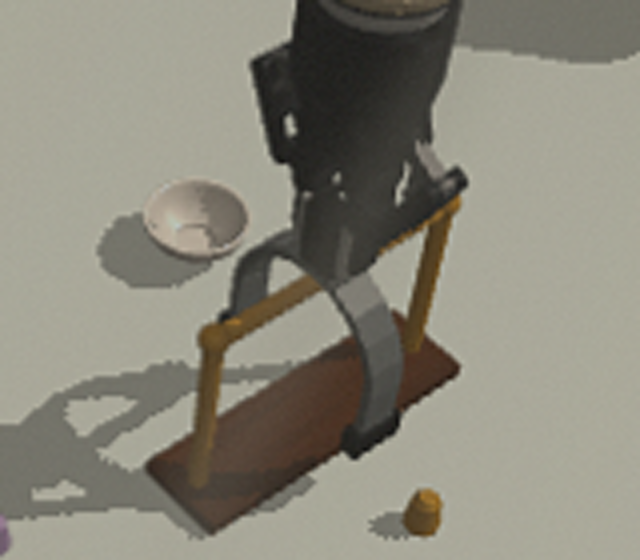

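The arch straddles the bar in the crop (crown at about (310,270), bar passing beneath). I lower it until the force shows contact.

Request:
apply_moves([
  [[0,0,-0.003],0],
  [[0,0,-0.006],0],
  [[0,0,-0.009],0],
  [[0,0,-0.009],0],
  [[0,0,-0.009],0],
])

```text
t: 9.75
ee_pos: [0.483, 0.1909, 0.1524]
tcp_rot: [0.004, 0.659, 0.752, -0.004]
wrist_force: [-4.1, -0.5, 7.1]
gripper_width: 0.272
```

Request:
apply_moves([
  [[-0.004,0,0.003],0],
  [[-0.008,0,0.003],0],
  [[-0.008,0,0.003],0],
  [[-0.008,0,0.003],0],
  [[-0.008,0,0.003],0],
])

```text
t: 10.38
ee_pos: [0.4806, 0.1909, 0.1531]
tcp_rot: [0.004, 0.659, 0.752, -0.004]
wrist_force: [0.0, -0.7, -1.2]
gripper_width: 0.275
```

Request:
apply_moves([
  [[0,0,0],0],
  [[0,0,0],0],
  [[0,0,0],0],
  [[0,0,0],0],
  [[0,0,0],0],
], hand=0.4)

```text
t: 11.0
ee_pos: [0.4806, 0.1909, 0.1531]
tcp_rot: [0.004, 0.659, 0.752, -0.004]
wrist_force: [-0.7, 0.0, 0.7]
gripper_width: 0.602
```

Request:
apply_moves([
  [[0,0,0.03],0],
  [[0,0,0.08],0],
  [[0,0,0.15],0],
  [[0,0,0.3],0],
  [[0,0,0.5],0],
])

```text
t: 11.62
ee_pos: [0.4798, 0.1907, 0.3042]
tcp_rot: [0.003, 0.659, 0.752, -0.005]
wrist_force: [0.9, -0.9, 0.3]
gripper_width: 0.606
```

Run:
```python
from h import *
s=r.sense(); print(s["ee_pos"],s["wrist_force"],s["gripper_width"])
im=r.get_image("scene"); u,v=(pix(im,[.482,.195,.12])).astype(int)
for d in r.place_of("headband_lamp","scene"): print(d["confidence"],w(im,d["location"]))
cv2.imwrite("pics/s4.png",cv2.resize(im["img"][v-70:v+70,u-80:u+80],(480,420),interpolation=cv2.INTER_CUBIC))
```

```text
[0.47981073 0.19065097 0.3041885 ] [ 0.94385745 -0.92267162  0.27410618] 0.6058212751004728
0.74 [0.48032184 0.19161466 0.16104864]
```

View pics/s4.png

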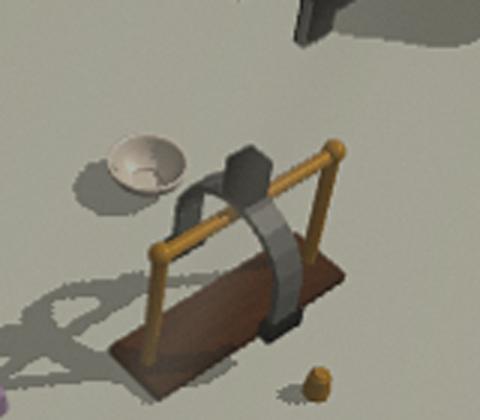

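The headband hangs upright astride the rail, with the lamp at (247,175) in the crop and z at 0.161 as specified. The gripper is clear, so I go to the fastener.

Request:
apply_moves([
  [[0.03,-0.19,0],-0.04],
  [[0.06,-0.38,0],-0.08],
  [[0.09,-0.57,0],-0.12],
  [[0.12,-0.76,0],-0.16],
  [[0.15,-0.96,0],-0.19],
])

```text
t: 12.35
ee_pos: [0.5289, -0.0981, 0.3149]
tcp_rot: [0.01, 0.852, 0.523, 0.001]
wrist_force: [0.8, 0.5, 0.1]
gripper_width: 0.599
```

Request:
apply_moves([
  [[0.04,-0.14,0],0],
  [[0.06,-0.28,0],0],
  [[0.08,-0.4,0],0],
  [[0.08,-0.41,0],0],
  [[0.08,-0.41,0],0],
])

```text
t: 12.98
ee_pos: [0.5529, -0.2208, 0.3154]
tcp_rot: [0.01, 0.852, 0.523, 0.001]
wrist_force: [0.3, -0.3, 0.8]
gripper_width: 0.6
```

```bash
cat >> h.py <<'E'
from scipy.spatial.transform import Rotation as R
def st():
    s=r.sense(); q=s["tcp_rot"]; y=R.from_quat(np.r_[q[1:],q[0]]).as_matrix()[:,1]
    print(s["t"],"tcp",s["ee_pos"].round(4),"jaw",np.degrees(np.arctan2(y[1],y[0])).round(1),"F",s["wrist_force"].round(1),"w",round(s["gripper_width"],3),"j6",s["joint_pos"][5].round(2))
E
python3 - <<'E'
from h import *
st()
for c in ["wrist","top","scene"]:
    im=r.get_image(c)
    for n in ["fastener_grip","lid_edge","case"]:
        for d in r.place_of(n,c)[:1]: print(c,n,round(d["confidence"],2),w(im,d["location"]).round(4))
    P=cloud(im);z=P[...,2]
    m=(np.hypot(P[...,0]-.558,P[...,1]+.222)<.03)&(z>.105)&(z<.13); Q=P[m]
    if m.sum()>5: print(m.sum(),Q.mean(0),Q.min(0),Q.max(0),cv2.minAreaRect(Q[:,:2].astype(np.float32)))
    m=(np.hypot(P[...,0]-.572,P[...,1]+.223)<.17)&(z>.055)&(z<.1); print(cv2.minAreaRect(P[m][:,:2].astype(np.float32)))
    u,v=pix(im,[.558,-.222,.1]).astype(int);u=np.clip(u,80,480);v=np.clip(v,80,340)
    if c=="wrist": cv2.imwrite("pics/w5.png",cv2.resize(im["img"][v-80:v+80,u-80:u+80],(560,560),interpolation=cv2.INTER_CUBIC)); print(u,v)
E
```

```text
12.975 tcp [ 0.5529 -0.2208  0.3154] jaw -26.9 F [ 0.3 -0.3  0.8] w 0.6 j6 -0.03
wrist fastener_grip 0.87 [ 0.5564 -0.2224  0.1064]
wrist lid_edge 0.83 [ 0.5231 -0.2128  0.0902]
wrist case 0.57 [ 0.5736 -0.2243 -0.0027]
639 [ 0.55713788 -0.21818354  0.11830354] [ 0.53986393 -0.23901688  0.10508279] [ 0.57399626 -0.19875328  0.12241574] ((0.5568249821662903, -0.2189156711101532), (0.04404658079147339, 0.013624644838273525), 54.745914459228516)
((0.5718312859535217, -0.22201675176620483), (0.22051666676998138, 0.2205716371536255), 79.37641906738281)
276 183
top lid_edge 0.28 [ 0.577   0.207  -0.0007]
top case 0.91 [ 0.5767 -0.2285 -0.0031]
((0.5718907713890076, -0.22456121444702148), (0.22106052935123444, 0.22265943884849548), 79.474365234375)
scene fastener_grip 0.69 [0.4802 0.1912 0.1638]
scene lid_edge 0.65 [ 0.5177 -0.2129  0.0948]
scene case 0.74 [ 0.573  -0.2189  0.0012]
221 [ 0.56152272 -0.21746746  0.11744568] [ 0.54428344 -0.23734284  0.10535771] [ 0.57587523 -0.1964387   0.12453448] ((0.56008380651474, -0.21705973148345947), (0.04391265660524368, 0.013316995464265347), 56.45973587036133)
((0.5726727247238159, -0.22077539563179016), (0.22005319595336914, 0.2239397019147873), 79.356689453125)
```

View pics/w5.png

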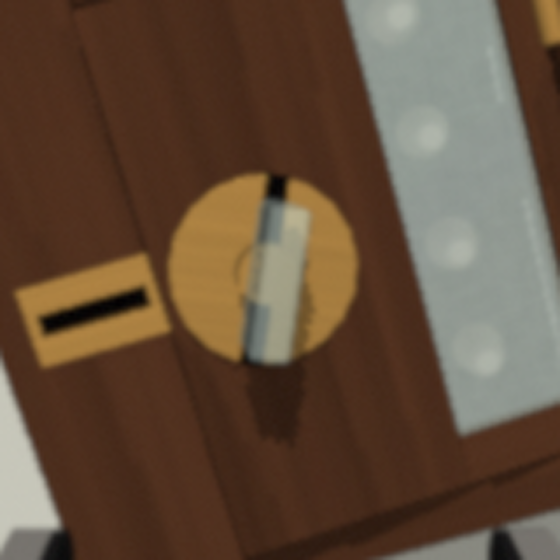

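Request:
apply_moves([
  [[0.014,0.005,-0.12],-0.042],
  [[0.014,0.005,-0.26],-0.042],
  [[0.014,0.005,-0.4],-0.042],
  [[0.014,0.005,-0.48],-0.042],
  [[0.014,0.005,-0.5],-0.042],
])

```text
t: 14.2
ee_pos: [0.556, -0.2189, 0.1625]
tcp_rot: [0.008, 0.885, 0.466, -0.001]
wrist_force: [-0.6, 0.4, -0.7]
gripper_width: 0.603
```

Run:
```python
from h import *
st()
```

```text
14.2 tcp [ 0.556  -0.2189  0.1625] jaw -34.4 F [-0.6  0.4 -0.7] w 0.603 j6 0.11
```

Request:
apply_moves([
  [[0.003,0,-0.07],0],
  [[0.003,0,-0.13],0],
  [[0.003,0,-0.17],0],
  [[0.003,0,-0.195],0],
  [[0.003,0,-0.195],0],
])

```text
t: 14.82
ee_pos: [0.5567, -0.2188, 0.1035]
tcp_rot: [0.008, 0.885, 0.466, -0.001]
wrist_force: [-0.5, -0.4, 0.2]
gripper_width: 0.601
```

Request:
apply_moves([
  [[0,0,0],0],
  [[0,0,0],0],
  [[0,0,0],0],
  [[0,0,0],0],
  [[0,0,0],0],
], hand=1, squeeze=20)

```text
t: 15.45
ee_pos: [0.555, -0.2178, 0.1029]
tcp_rot: [0.005, 0.885, 0.466, -0.003]
wrist_force: [-4.5, 2.6, 1.3]
gripper_width: 0.178
```

Run:
```python
from h import *
st()
```

```text
15.45 tcp [ 0.555  -0.2178  0.1029] jaw -34.4 F [-4.5  2.6  1.3] w 0.178 j6 0.11
```

Request:
apply_moves([
  [[0,0,0],-0.03],
  [[0,0,0],-0.075],
  [[0,0,0],-0.12],
  [[0,0,0],-0.165],
  [[0,0,0],-0.2],
])

```text
t: 16.08
ee_pos: [0.5559, -0.2186, 0.1034]
tcp_rot: [0.005, 0.986, 0.168, -0.003]
wrist_force: [3.0, -3.3, -2.5]
gripper_width: 0.144
```

Run:
```python
from h import *
st()
```

```text
16.075 tcp [ 0.5559 -0.2186  0.1034] jaw -70.7 F [ 3.  -3.3 -2.5] w 0.144 j6 0.74
```

Request:
apply_moves([
  [[0,0,0],-0.04],
  [[0,0,0],-0.085],
  [[0,0,0],-0.13],
  [[0,0,0],-0.166],
  [[0,0,0],-0.166],
])

```text
t: 16.7
ee_pos: [0.5564, -0.2193, 0.1043]
tcp_rot: [0.005, 0.996, -0.091, -0.003]
wrist_force: [0.7, -2.1, 1.5]
gripper_width: 0.138
```

Run:
```python
from h import *
st()
ims=[]
for c in ["wrist","scene"]:
    im=r.get_image(c)
    for n in ["lid_edge","headband_lamp"]:
        for d in r.place_of(n,c)[:1]: print(c,n,round(d["confidence"],2),w(im,d["location"]).round(4))
    u,v=pix(im,[.53,-.215,.09]).astype(int);u=np.clip(u,70,490);v=np.clip(v,70,350)
    ims.append(cv2.resize(im["img"][v-70:v+70,u-70:u+70],(400,400),interpolation=cv2.INTER_CUBIC))
cv2.imwrite("pics/t6.png",np.hstack(ims))
```

```text
16.7 tcp [ 0.5564 -0.2193  0.1043] jaw -100.5 F [ 0.7 -2.1  1.5] w 0.138 j6 1.26
scene lid_edge 0.72 [ 0.5187 -0.2121  0.0902]
scene headband_lamp 0.96 [ 0.3646 -0.0732  0.0881]
```

View pics/t6.png

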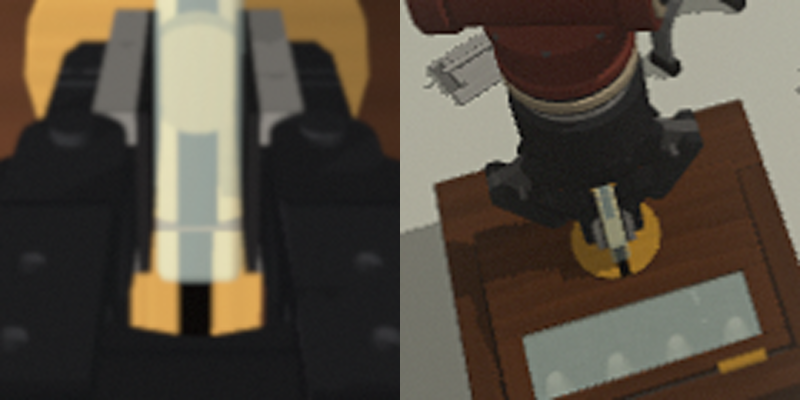

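The jaws are at −100.5°, the bar sits flat in the pads (11.7 mm) and points straight at the ledge (bar at (200,150), slot at (195,310) in the crop). The lid is still ajar at about 0.09. I press it down along its arc.

Request:
apply_moves([
  [[0,0,0],0],
  [[-0.004,0.001,-0.012],0],
  [[-0.008,0.001,-0.024],0],
  [[-0.011,0.002,-0.036],0],
  [[-0.014,0.003,-0.048],0],
], squeeze=50)

```text
t: 17.62
ee_pos: [0.5532, -0.2186, 0.0922]
tcp_rot: [0.005, 0.996, -0.091, -0.002]
wrist_force: [-6.0, -0.3, 13.8]
gripper_width: 0.13
```

Run:
```python
from h import *
st()
im=r.get_image("scene")
for d in r.place_of("lid_edge","scene")[:1]: print(w(im,d["location"]).round(4))
```

```text
17.625 tcp [ 0.5532 -0.2186  0.0922] jaw -100.5 F [-6.  -0.3 13.8] w 0.13 j6 1.26
[ 0.5158 -0.2144  0.0746]
```

Request:
apply_moves([
  [[-0.004,0.001,-0.01],0],
  [[-0.006,0.001,-0.02],0],
  [[-0.006,0.001,-0.02],0],
  [[-0.006,0.001,-0.02],0],
  [[-0.006,0.001,-0.02],0],
])

```text
t: 18.35
ee_pos: [0.5528, -0.2186, 0.0903]
tcp_rot: [0.006, 0.996, -0.091, -0.001]
wrist_force: [-8.2, 1.8, 19.0]
gripper_width: 0.125
```

Run:
```python
from h import *
st()
im=r.get_image("scene")
for d in r.place_of("lid_edge","scene")[:1]: print(w(im,d["location"]).round(4))
P=cloud(im)
c,s=np.cos(np.radians(-10.6)),np.sin(np.radians(-10.6))
D=P[...,:2]-[.572,-.222]; X=c*D[...,0]+s*D[...,1]; Y=-s*D[...,0]+c*D[...,1]; z=P[...,2]
def h(x0,x1,y0,y1):
    m=(X>x0)&(X<x1)&(Y>y0)&(Y<y1)&(z>.05)&(z<.1); return m.sum(),np.median(z[m]).round(4)
for y0,y1 in [(-.08,-.05),(.05,.08)]: print("ledge",h(-.1,-.06,y0,y1),"lid front",h(-.045,-.03,y0,y1),h(-.03,-.01,y0,y1),"lid back",h(.065,.08,y0,y1))
print("frame sides",h(-.04,.07,-.108,-.094),h(-.04,.07,.094,.108))
u,v=pix(im,[.55,-.215,.08]).astype(int)
cv2.imwrite("pics/s7.png",cv2.resize(im["img"][v-75:v+75,u-90:u+90],(720,600),interpolation=cv2.INTER_CUBIC))
```

```text
18.35 tcp [ 0.5528 -0.2186  0.0903] jaw -100.5 F [-8.2  1.8 19. ] w 0.125 j6 1.26
[ 0.5172 -0.2122  0.0713]
ledge (np.int64(108), np.float64(0.0702)) lid front (np.int64(110), np.float64(0.0698)) (np.int64(149), np.float64(0.0699)) lid back (np.int64(130), np.float64(0.0701))
ledge (np.int64(68), np.float64(0.07)) lid front (np.int64(105), np.float64(0.0701)) (np.int64(143), np.float64(0.0702)) lid back (np.int64(114), np.float64(0.0692))
frame sides (np.int64(412), np.float64(0.0705)) (np.int64(384), np.float64(0.0704))
```

View pics/s7.png

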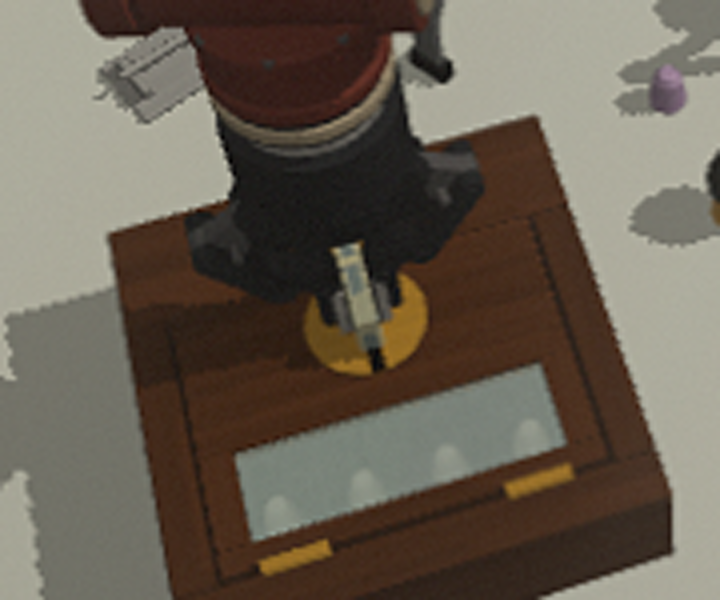

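The lid is flush: lid front, ledge and frame are all at 0.070. The bar and slot (350,270)→(378,358) point at the ledge. I check the force and headband once more, then hand in.

Run:
```python
from h import *
im=r.get_image("top"); print([(round(d["confidence"],2),w(im,d["location"]).round(3)) for d in r.place_of("headband_lamp","top")[:3]])
st(); print(r.hand_in());
```

```text
[(0.83, array([0.478, 0.187, 0.159])), (0.65, array([ 0.366, -0.082,  0.095]))]
18.55 tcp [ 0.5527 -0.2186  0.0903] jaw -100.5 F [-6.8  2.1 19.8] w 0.128 j6 1.26
the job is handed in; nothing more can be done
None
```

I hung the headband on the rail, turned the fastener to line up with the ledge slot, then pressed the lid shut. I handed the job in at 18.6 s, still holding the lid down.

- **Headband:** It hangs astride the brass rail, let go, with the lamp at z ≈ 0.16 m, about 30 mm above the bar's axis (31 expected). It sits about 5 mm (up to 9 mm by the last look) from the rail's middle along the bar.
- **Fastener:** I turned it about 66° clockwise with the lid ajar, until the jaws holding the bar read −100.5°. My estimate for exact alignment was −100.6°. The ledge slot was hidden by the gripper at the end, so this rests on the measured case angle, good to about 1°.
- **Lid:** The lid, ledge and frame all measured 0.070 m, with about 20 N of downward push still held. There was also a sideways wrist force of about 7 N while pressing.
- **Collectibles:** I steered clear of them and saw no contact, but made no separate final check of their positions.

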